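Turn the spice carousel to the mortar

TASK

The cook wants to refill the one glass jar that has no lid from the mortar. With a fingertip, push an arm of the star handle on top of the carousel and gently turn the carousel, either way, until the open jar stands right beside the mortar, centred on the middle line of the flat wooden tongue that carries it. Do not touch or lift the jars, and leave the mortar and everything else where they stand.

Things in the scene. Friction and masses are not known exactly. Their poses are not given: they have to be found in the camera images.
- star: turning part of the carousel: bamboo star handle, post and tray in one. Star: four level arms along its own +x, -x, +y, -y, to 88 mm from the axis, 12 mm wide, 16 mm high; hub 18 mm radius, 22 mm high. Origin: on the vertical turning axis at mid-height of the arms, 158 mm above the table; z up. Arms lie over the gaps between jars, undersides 39 mm above the lids, and nothing is higher than the hub
- carousel: the carousel's fixed round steel foot under the tray (origin on the axis at table height). The tray on it is a bamboo disc of 130 mm radius, top 22 mm above the table, with 6 mm ribs between the jars. It turns over a whole turn either way with light steady friction (0.12 N m, about 2 N of push on an arm 65 mm out), no spring, no detents: it stays where it is left
- tongue: the fixed bamboo tongue that sticks out from under the tray and carries the mortar: a plate 120 mm wide and 8 mm thick. Origin: on the carousel's axis at table height; its +x points outwards along the tongue's middle line, whose end is 270 mm from the axis; z up
- jar_open: square clear-glass jar with no lid, open and empty, 62 x 62 mm and 75 mm tall, standing loose on the tray with its middle 80 mm from the carousel's axis. Origin: centre of its underside, z up. This is the jar to bring in front of the mortar
- jar_b: square clear-glass jar with a bamboo lid (64 x 64 mm, lid top 89 mm above the jar's underside), 62 x 62 mm and 75 mm tall, standing loose on the tray with its middle 80 mm from the carousel's axis. Origin: centre of its underside, z up.
- jar_c: same as jar_b: square clear-glass jar with a bamboo lid, 62 x 62 mm and 75 mm tall, standing loose on the tray with its middle 80 mm from the carousel's axis. Origin: centre of its underside, z up.
- jar_d: same as jar_b: square clear-glass jar with a bamboo lid, 62 x 62 mm and 75 mm tall, standing loose on the tray with its middle 80 mm from the carousel's axis. Origin: centre of its underside, z up.
- mortar: the red ceramic mortar, an open bowl of 54 mm rim radius and 75 mm tall, loose on the tongue, about 205 mm from the carousel's axis; not to be moved. Origin: centre of its underside
- pestle: steel pestle standing on its thick end, 34 mm wide and 150 mm tall; a bystander, to be left alone. Origin: centre of its underside.
- spare_lid: bamboo lid 64 x 64 x 14 mm lying on the lower step (50 mm high) of a clear acrylic riser; a bystander, to be left alone. Origin: centre of its underside.
- cup: white mug, 38 mm radius, 85 mm tall; a bystander, to be left alone. Origin: centre of its underside.
- spice_bottle: amber glass spice bottle, 24 mm radius, 110 mm tall; a bystander, to be left alone. Origin: centre of its underside.
- salt_bowl: terracotta bowl, 45 mm rim radius, 50 mm tall; a bystander, to be left alone. Origin: centre of its underside.

How it is judged:
By the outcome, as a careful person would: the job done as asked, in the order asked, and still so for the second after the job is handed in, with the robot touching nothing.
It also fails if it takes over 45 s, if anything falls off the work surface, if the arm or the gripper's body presses on something with over 40 N, if the wrist force passes 120 N, or if a joint passes its speed limit or range.

ROBOT

A 6-joint arm with a two-finger parallel gripper is mounted at the origin on the work surface. World frame = base frame: x ahead of the robot, y to its left, z up, the work surface at z = 0. Lengths are in m, angles in rad, forces in N, time in s.
With the tool pointing down it reaches from about 0.3 to 0.875 m from the base axis. Payload 6.4 kg.
Tool frame: the origin (TCP) lies midway between the tips of the shut fingers; the grasp point (between the pads) lies 19 mm behind it (ctrl.hold_point_z is the distance from the TCP to the grasp point, in m); z points along the fingers, y is the line along which they close (so a half turn about z gives the same grasp; the last joint's range is limited). The gripper opens to 85 mm and grips with 20 to 120 N. Pads are 22 mm wide; open, the fingers measure 114 mm over their backs; the gripper's body (76 mm by 85 mm) begins 54 mm behind the grasp point. The pads swing forward as they close: fully open they stand 13 mm farther back than shut.
Start: joints at [-1.526, 0.181, 1.607, -0, 1.354, -0.206], TCP at [0.143, -0.557, 0.231] pointing down, gripper open.
Joint ranges: [-2.99, 2.99], [-0.89, 2.07], [0.3, 2.58], [-1.14, 4.28], [0, 2.63], [-3.12, 3.12]. Speed limits (rad/s): [2.57, 2.57, 3.01, 3.14, 3.14, 3.14].

INTERFACE

Orientations are given as a unit quaternion [w, x, y, z].
In Python, from bench import ctrl gives the robot as it stands.
- The arm moves only by the tool carry_out, never from a script. Its argument "plan" is text: rows parted by semicolons, each of 6 numbers parted by spaces: the shift along the tool's x, y, z as a fraction of full scale, then the turn, a rotation vector about the tool's x, y, z as a fraction of full scale. A call has exactly 8 rows; each row shifts and turns the commanded pose from where the row before left it, along the tool's axes as they then stand; what a row does not reach is not made up. Full scale, the value 1, is 40 mm for a shift and 0.1 rad for a turn. A row lasts 1/12 s, in which the tool goes at most 41.7 mm and 7.16 degrees, less where a joint would pass 70% of its speed; a pose out of reach is approached as far as the arm can. A call with a number of a shift or a turn outside -1 to 1 is refused whole. A call with a gripper value outside its range is refused whole. "claw" is the gripper's target within -1 to 1 (shut at 1, half-way at 0, fully open at -1), set as the call begins (left out, the last holds). The fingers move at their own pace and stop on an object; the grip force is fixed at half the most. Time passes only in rows, so rows that do not move let the fingers close, or fill a call up. It gives the time, the measured TCP pose, the force, the opening and the grip force at its end, in the units of the state.
- ctrl.get_obs(): the state, without advancing time (a new reading comes with each control period).
- ctrl.camera(name): name is "scene" or "top" or "wrist"; returns a dict with "pixels" (420x560x3 uint8, red, green, blue), "mtx" (3x3 intrinsics, pixels), "R" (3x3) and "t" (3): a world point X has camera coordinates R X + t. Camera axes: x right, y down, z forward; pixel columns grow to the right and rows downward; lengths in m; the calibration is good to about 2 mm. A picture is of the moment at which its call begins. There is no depth.
- ctrl.hand_in(): hands the job in; it is judged then, once.
The state is a dict: "time_s": time; "q": joint angles; "dq": joint speeds; "joint_efforts": joint torques, N m; "eef_pos": TCP position; "eef_rot": TCP orientation; "wrist_force": force on the tool from outside, world axes, zero at the start; "torque": the same for the moment, N m; "opening": opening from 0.0 (shut) to 1.0 (fully open); "grasp_force": force on a finger pad.
Only numpy, scipy, OpenCV 4.12 (cv2) and the standard library are available. Lean on these libraries where they do the work, as an engineer would, in place of code of your own. Each camera call takes 0.05 s, during which the arm holds its last target. There are 200 camera calls.

## Working session

There is one attempt and no reset: what is moved stays moved. The work goes in short steps, Python scripts to look and compute and a tool call to move; the robot and the scene stay as the last step left them, time stands still between calls to the robot, and variables do not carry over. Pictures are saved under pics/ and viewed, at most 10 in all, crops included, and the job is handed in when it is done.

Besides the shell and the picture viewer there is one more tool, called as name(argument=value, ...) on one line, values as JSON. carry_out: Moves the arm, as the interface text tells. Shift numbers are shares of 40 mm and turn numbers shares of 0.1 rad, none past 1 either way. Its arguments: {"type":"object","properties":{"plan":{"type":"string"},"claw":{"type":"number"}},"required":["plan"]}

```bash
mkdir -p pics; cat > h.py <<'E'
from bench import ctrl
import numpy as np, cv2
def snap(n,f):
    c=ctrl.camera(n); cv2.imwrite('pics/'+f+'.png',c['pixels'][:,:,::-1]); np.savez('pics/'+f+'.npz',**{k:c[k] for k in('pixels','mtx','R','t')}); return c
def ray(c,u,v,z):
    d=c['R'].T@np.linalg.inv(c['mtx'])@[u,v,1]; o=-c['R'].T@c['t']
    return o+d*(z-o[2])/d[2]
def proj(c,X):
    p=c['mtx']@(c['R']@np.array(X)+c['t']); return p[:2]/p[2]
E
python3 - <<'E'
from h import *
for n in('top','scene'):
    c=snap(n,n+'0'); print(n,-c['R'].T@c['t'])
o=ctrl.get_obs();print(o['eef_pos'],o['eef_rot'],o['opening'],o['time_s'])
E
```

```text
top [0.34323193 0.00663224 1.56444027]
scene [1.33241274 0.02645676 0.97811108]
[ 0.14267985 -0.55652505  0.23046696] [-7.79077797e-04  9.92150717e-01  1.25045366e-01  6.84823127e-05] 0.9958136924007522 0.1
```

View pics/top0.png

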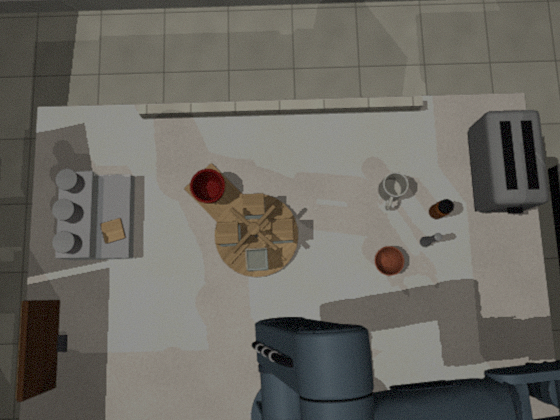

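View pics/scene0.png

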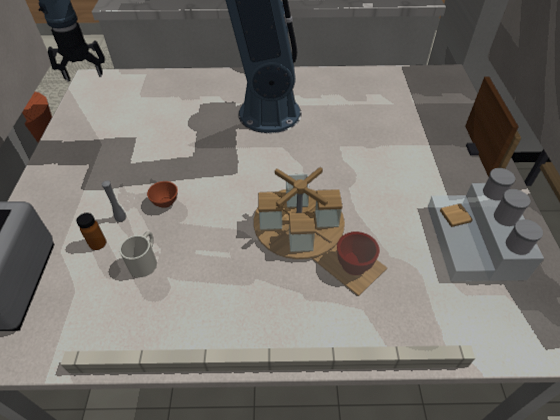

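The top view shows the hub at about (261,229), the open jar at about (256,260) and the mortar at about (208,186). The tongue runs to the upper left. I'll enlarge that area next.

```bash
python3 - <<'E'
from h import *
c=np.load('pics/top0.npz'); p=c['pixels'][155:285,175:315,::-1]
cv2.imwrite('pics/crop.png',cv2.resize(np.clip(p*1.5,0,255).astype('uint8'),None,fx=4.5,fy=4.5,interpolation=cv2.INTER_CUBIC))
s=np.load('pics/scene0.npz'); p=s['pixels'][160:300,220:400,::-1]
cv2.imwrite('pics/crops.png',cv2.resize(np.clip(p*1.2,0,255).astype('uint8'),None,fx=4.2,fy=4.2,interpolation=cv2.INTER_CUBIC))
print(c['mtx'],ray(c,258,235,.02),ray(c,261,229,.169),ray(c,256,260,.09),ray(c,208,186,.075))
E
```

```text
[[503.11596329   0.         276.05137698]
 [  0.         503.11596329 208.19643497]
 [  0.           0.           1.        ]] [0.52953531 0.07970681 0.02      ] [0.52820342 0.06393576 0.169     ] [0.4477445 0.0836803 0.09     ] [0.67655291 0.22593456 0.075     ]
```

View pics/crop.png

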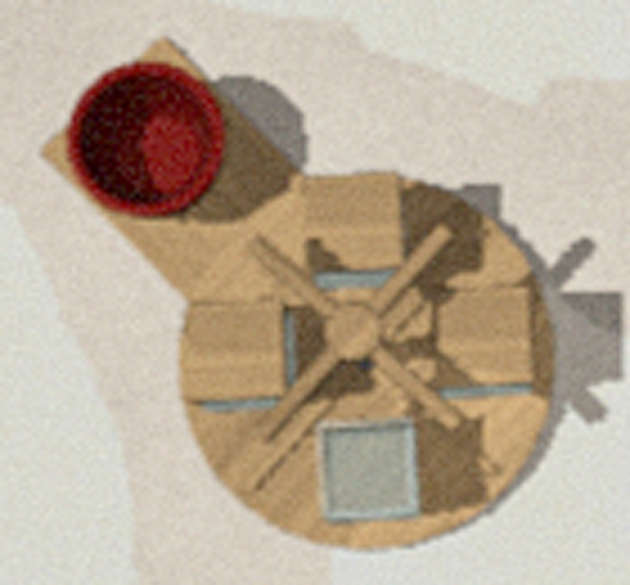

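View pics/crops.png

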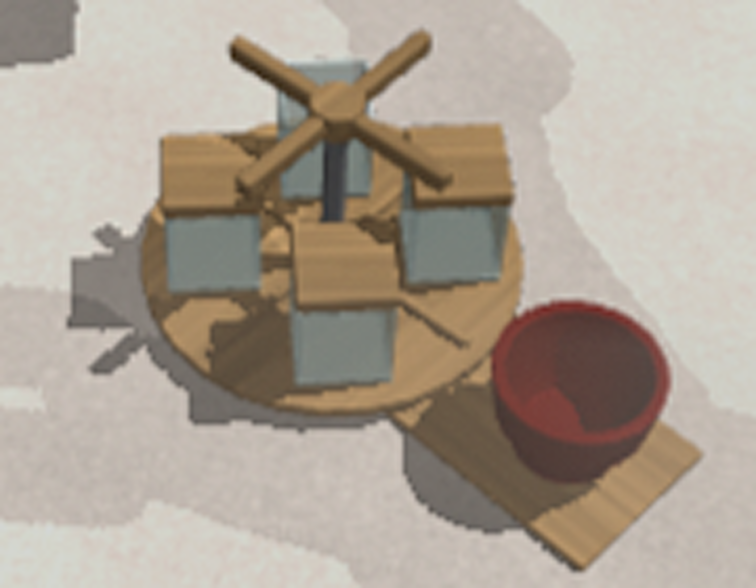

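The crop shows the tongue's end corners at about (165,37) and (42,153). The arm tips are at (258,240), (445,232), (455,422) and (268,437). The open jar's rim is centred at about (368,470), which is roughly 135° away from the tongue.

```bash
python3 - <<'E'
from h import *
c=np.load('pics/top0.npz'); c={k:c[k] for k in c.files}
f=lambda X,Y,z:ray(c,(X+.5)/4.5-.5+175,(Y+.5)/4.5-.5+155,z)[:2]
ax=f(366,360,.022);hub=f(355,330,.169);print('axis',ax,hub)
a=(ax+hub)/2
def pol(P,a=a):
    d=P-a;return np.round([np.hypot(*d)*1000,np.degrees(np.arctan2(d[1],d[0]))],1)
T=[f(165,37,.008),f(42,153,.008)];print('tongue end w',np.linalg.norm(T[0]-T[1]),'mid',pol((T[0]+T[1])/2),'edge normal',np.degrees(np.arctan2(*(T[1]-T[0])[::-1]))-90)
print('mortar',pol(f(147,138,.075)))
tips=[f(x,y,.166) for x,y in((258,240),(445,232),(455,422),(268,437))]
for t in tips: print('tip',t,pol(t,hub),pol(t))
J=[f(x,y,.097) for x,y in((318,425),(408,420),(417,512),(327,520))]
print('jar',np.mean(J,0),pol(np.mean(J,0)),np.linalg.norm(J[0]-J[1]))
# tray circle & tongue side edges
E1=[f(205,77,.008),f(300,170,.008)];E2=[f(42,153,.008),f(185,300,.008)]
for e in(E1,E2):
    d=e[0]-e[1];print('edge dir',np.degrees(np.arctan2(d[1],d[0])))
E
```

```text
axis [0.53067435 0.08593287] [0.53175769 0.08486396]
tongue end w 0.11943083478752478 mid [267.5  43.2] edge normal 43.18062054097203
mortar [205.4  44. ]
tip [0.59080041 0.14493029] [84.2 45.5] [84.2 45. ]
tip [0.59258785 0.02742281] [ 83.7 -43.4] [ 84.4 -43.4]
tip [0.47310813 0.02419989] [  84.4 -134. ] [  84.4 -133.5]
tip [0.46694625 0.14005724] [ 85.1 139.6] [ 84.4 139.6]
jar [0.45055937 0.08245419] [  80.7 -177.9] 0.05853892496542851
edge dir 43.83907455110283
edge dir 43.03965499118735
```

carry_out(plan="0.3 -0.26 0 0 0 0;0.62 -0.52 0 0 0 0;0.62 -0.52 0 0 0 0;0.62 -0.52 0 0 0 0;0.62 -0.52 0 0 0 0;0.62 -0.52 0 0 0 0;0.62 -0.52 0 0 0 0;0.62 -0.52 0 0 0 0", claw=1)

```text
time_s: 0.77
eef_pos: [0.2843, -0.3582, 0.2309]
eef_rot: [-0.0, 0.992, 0.125, -0.0]
wrist_force: [-0.2, -0.5, 0.2]
opening: -0.0
grasp_force: 0.0
```

carry_out(plan="0.62 -0.52 0 0 0 0;0.62 -0.52 0 0 0 0;0.62 -0.52 0 0 0 0;0.62 -0.52 0 0 0 0;0.62 -0.52 0 0 0 0;0.62 -0.52 0 0 0 0;0.62 -0.52 0 0 0 0;0.62 -0.52 0 0 0 0")

```text
time_s: 1.43
eef_pos: [0.4352, -0.1478, 0.2311]
eef_rot: [-0.0, 0.992, 0.125, -0.0]
wrist_force: [0.8, 0.0, 0.4]
opening: 0.002
grasp_force: 0.0
```

carry_out(plan="0.72 -0.6 0 0 0 0;0.72 -0.6 0 0 0 0;0.72 -0.6 0 0 0 0;0.72 -0.6 0 0 0 0;0.72 -0.6 0 0 0 0;0.72 -0.6 0 0 0 0;0.72 -0.6 0 0 0 0;0.34 -0.3 0 0 0 0")

```text
time_s: 2.1
eef_pos: [0.5998, 0.082, 0.2307]
eef_rot: [-0.001, 0.992, 0.126, 0.0]
wrist_force: [-0.1, -1.1, -0.7]
opening: 0.002
grasp_force: 0.0
```

```bash
python3 - <<'E'
from h import *
o=ctrl.get_obs();print(o['eef_pos'],o['q'])
c=snap('scene','s1'); p=c['pixels'][60:300,200:420,::-1]
cv2.imwrite('pics/s1c.png',cv2.resize(p,None,fx=2.5,fy=2.5,interpolation=cv2.INTER_CUBIC))
for X in ([.599,.08,.148],[.595,.027,.166]):
    print((proj(c,X)-[200,60])*2.5)
E
```

```text
[0.5998052  0.08195577 0.23066062] [-6.06762242e-02  2.47876329e-01  1.52833393e+00  1.20609135e-03
  1.36545356e+00  1.25677413e+00]
[247.40537307 370.80340531]
[194.83280744 356.6591252 ]
```

View pics/s1c.png

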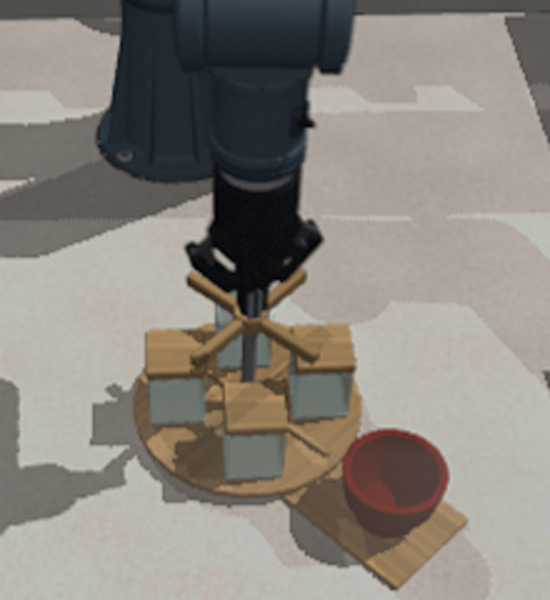

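The scene crop shows the shut fingertips at (255,310), above the gap between arms. The right-hand arm tip at (197,358) matches my projected (195,357). I'll lower the finger and work out the arc.

carry_out(plan="0 0 0.25 0 0 0;0 0 0.25 0 0 0;0 0 0.25 0 0 0;0 0 0.25 0 0 0;0 0 0.25 0 0 0;0 0 0.25 0 0 0;0 0 0.25 0 0 0;0 0 0.22 0 0 0")

```text
time_s: 2.82
eef_pos: [0.5982, 0.078, 0.1512]
eef_rot: [-0.0, 0.992, 0.125, -0.0]
wrist_force: [-0.9, 0.4, -0.5]
opening: -0.005
grasp_force: 0.0
```

```bash
cat > arc.py <<'E'
from h import *
import sys
from scipy.spatial.transform import Rotation as Ro
o=ctrl.get_obs(); A=np.array([.531,.0855]); P=np.array(o['eef_pos']); r=.070
w=np.array(o['eef_rot']); R=Ro.from_quat(w[[1,2,3,0]]).as_matrix()
d=P[:2]-A; a0=np.degrees(np.arctan2(d[1],d[0])); print('at',np.hypot(*d),a0,P[2])
step,n=float(sys.argv[1]),int(sys.argv[2]); Q=P
for i in range(n):
    pts=[]
    for k in range(8):
        a=np.radians(a0-step*(8*i+k+1)); N=np.array([*(A+r*np.array([np.cos(a),np.sin(a)])),.152])
        pts.append(R.T@(N-Q)/.04); Q=N
    print(round(a0-step*8*(i+1),1),';'.join('%.3f %.3f %.2f 0 0 0'%tuple(p) for p in pts))
E
python3 arc.py 2.75 7
```

```text
at 0.06759147703201203 -6.356425714521502 0.15123512838249448
-28.4 0.025 0.099 -0.02 0 0 0;-0.035 0.076 0.00 0 0 0;-0.039 0.074 0.00 0 0 0;-0.042 0.072 0.00 0 0 0;-0.046 0.070 0.00 0 0 0;-0.049 0.068 0.00 0 0 0;-0.052 0.066 0.00 0 0 0;-0.055 0.063 0.00 0 0 0
-50.4 -0.058 0.060 0.00 0 0 0;-0.061 0.057 0.00 0 0 0;-0.064 0.054 0.00 0 0 0;-0.066 0.051 0.00 0 0 0;-0.069 0.048 0.00 0 0 0;-0.071 0.045 0.00 0 0 0;-0.073 0.041 0.00 0 0 0;-0.075 0.038 0.00 0 0 0
-72.4 -0.077 0.034 0.00 0 0 0;-0.078 0.030 0.00 0 0 0;-0.080 0.027 0.00 0 0 0;-0.081 0.023 0.00 0 0 0;-0.082 0.019 0.00 0 0 0;-0.083 0.015 0.00 0 0 0;-0.083 0.011 0.00 0 0 0;-0.084 0.007 0.00 0 0 0
-94.4 -0.084 0.003 0.00 0 0 0;-0.084 -0.001 0.00 0 0 0;-0.084 -0.005 0.00 0 0 0;-0.083 -0.009 0.00 0 0 0;-0.083 -0.013 0.00 0 0 0;-0.082 -0.017 0.00 0 0 0;-0.081 -0.021 0.00 0 0 0;-0.080 -0.025 0.00 0 0 0
-116.4 -0.079 -0.029 0.00 0 0 0;-0.077 -0.033 0.00 0 0 0;-0.076 -0.036 0.00 0 0 0;-0.074 -0.040 0.00 0 0 0;-0.072 -0.043 0.00 0 0 0;-0.070 -0.047 0.00 0 0 0;-0.067 -0.050 0.00 0 0 0;-0.065 -0.053 0.00 0 0 0
-138.4 -0.062 -0.056 0.00 0 0 0;-0.060 -0.059 0.00 0 0 0;-0.057 -0.062 0.00 0 0 0;-0.054 -0.065 0.00 0 0 0;-0.050 -0.067 0.00 0 0 0;-0.047 -0.069 0.00 0 0 0;-0.044 -0.072 0.00 0 0 0;-0.040 -0.074 0.00 0 0 0
-160.4 -0.037 -0.076 0.00 0 0 0;-0.033 -0.077 0.00 0 0 0;-0.029 -0.079 0.00 0 0 0;-0.026 -0.080 0.00 0 0 0;-0.022 -0.081 0.00 0 0 0;-0.018 -0.082 0.00 0 0 0;-0.014 -0.083 0.00 0 0 0;-0.010 -0.083 0.00 0 0 0
```

carry_out(plan="0.02 0.09 -0.02 0 0 0;-0.03 0.08 0 0 0 0;-0.04 0.07 0 0 0 0;-0.04 0.07 0 0 0 0;-0.05 0.07 0 0 0 0;-0.05 0.07 0 0 0 0;-0.05 0.065 0 0 0 0;-0.055 0.065 0 0 0 0")

```text
time_s: 3.48
eef_pos: [0.5929, 0.0528, 0.1535]
eef_rot: [-0.0, 0.992, 0.125, 0.0]
wrist_force: [2.9, 6.4, -0.1]
opening: 0.001
grasp_force: 3.5
```

carry_out(plan="-0.06 0.06 0 0 0 0;-0.06 0.055 0 0 0 0;-0.065 0.055 0 0 0 0;-0.065 0.05 0 0 0 0;-0.07 0.05 0 0 0 0;-0.07 0.045 0 0 0 0;-0.075 0.04 0 0 0 0;-0.075 0.04 0 0 0 0")

```text
time_s: 4.15
eef_pos: [0.5756, 0.032, 0.1533]
eef_rot: [0.0, 0.992, 0.125, 0.0]
wrist_force: [1.2, 1.5, -0.1]
opening: -0.002
grasp_force: 0.9
```

```bash
python3 arc.py 2.75 1
```

```text
at 0.06960486000590978 -50.18132994273114 0.15326068877066637
-72.2 -0.072 0.043 0.03 0 0 0;-0.078 0.031 -0.00 0 0 0;-0.080 0.027 -0.00 0 0 0;-0.081 0.023 -0.00 0 0 0;-0.082 0.019 -0.00 0 0 0;-0.083 0.015 -0.00 0 0 0;-0.083 0.011 -0.00 0 0 0;-0.084 0.007 -0.00 0 0 0
```

Contact is gentle, at about 2 N, and the finger is on track. I'll continue.

carry_out(plan="-0.075 0.035 0.02 0 0 0;-0.08 0.03 0 0 0 0;-0.08 0.025 0 0 0 0;-0.08 0.025 0 0 0 0;-0.08 0.02 0 0 0 0;-0.085 0.015 0 0 0 0;-0.085 0.01 0 0 0 0;-0.085 0.005 0 0 0 0")

```text
time_s: 4.82
eef_pos: [0.5521, 0.0192, 0.1526]
eef_rot: [0.0, 0.992, 0.125, 0.0]
wrist_force: [3.0, 1.3, -0.2]
opening: 0.001
grasp_force: 1.0
```

carry_out(plan="-0.085 0.005 0 0 0 0;-0.085 0 0 0 0 0;-0.085 -0.005 0 0 0 0;-0.085 -0.01 0 0 0 0;-0.08 -0.015 0 0 0 0;-0.08 -0.015 0 0 0 0;-0.08 -0.02 0 0 0 0;-0.08 -0.025 0 0 0 0")

```text
time_s: 5.48
eef_pos: [0.5257, 0.0161, 0.1526]
eef_rot: [0.0, 0.992, 0.125, 0.0]
wrist_force: [1.6, 1.5, 0.8]
opening: 0.005
grasp_force: 1.1
```

```bash
python3 arc.py 2.75 3; python3 -c "
from h import *
snap('top','t2')"
```

```text
at 0.06961240829616538 -94.37599731760606 0.15255155665254938
-116.4 -0.082 -0.020 0.01 0 0 0;-0.077 -0.033 -0.00 0 0 0;-0.076 -0.036 -0.00 0 0 0;-0.074 -0.040 -0.00 0 0 0;-0.072 -0.043 -0.00 0 0 0;-0.070 -0.047 -0.00 0 0 0;-0.067 -0.050 -0.00 0 0 0;-0.065 -0.053 -0.00 0 0 0
-138.4 -0.062 -0.056 -0.00 0 0 0;-0.060 -0.059 -0.00 0 0 0;-0.057 -0.062 -0.00 0 0 0;-0.054 -0.065 -0.00 0 0 0;-0.050 -0.067 -0.00 0 0 0;-0.047 -0.070 -0.00 0 0 0;-0.044 -0.072 -0.00 0 0 0;-0.040 -0.074 -0.00 0 0 0
-160.4 -0.037 -0.076 -0.00 0 0 0;-0.033 -0.077 -0.00 0 0 0;-0.029 -0.079 -0.00 0 0 0;-0.025 -0.080 -0.00 0 0 0;-0.022 -0.081 -0.00 0 0 0;-0.018 -0.082 -0.00 0 0 0;-0.014 -0.083 -0.00 0 0 0;-0.010 -0.083 -0.00 0 0 0
```

carry_out(plan="-0.08 -0.025 0 0 0 0;-0.08 -0.03 0 0 0 0;-0.075 -0.035 0 0 0 0;-0.075 -0.04 0 0 0 0;-0.07 -0.045 0 0 0 0;-0.07 -0.045 0 0 0 0;-0.065 -0.05 0 0 0 0;-0.065 -0.055 0 0 0 0")

```text
time_s: 6.2
eef_pos: [0.4999, 0.0231, 0.1525]
eef_rot: [0.0, 0.992, 0.125, 0.0]
wrist_force: [2.9, 0.0, 0.5]
opening: -0.004
grasp_force: 1.0
```

carry_out(plan="-0.06 -0.055 0 0 0 0;-0.06 -0.06 0 0 0 0;-0.055 -0.06 0 0 0 0;-0.055 -0.065 0 0 0 0;-0.05 -0.065 0 0 0 0;-0.045 -0.07 0 0 0 0;-0.045 -0.07 0 0 0 0;-0.04 -0.075 0 0 0 0")

```text
time_s: 6.87
eef_pos: [0.4788, 0.0393, 0.1525]
eef_rot: [0.0, 0.992, 0.125, -0.0]
wrist_force: [1.9, -1.6, 0.9]
opening: -0.004
grasp_force: 0.9
```

```bash
python3 arc.py 2 1; python3 -c "
from h import *
snap('top','t3')
c=snap('scene','s3'); p=c['pixels'][60:300,200:420,::-1]
q=cv2.imread('pics/t3.png')[155:285,175:315]
cv2.imwrite('pics/s3c.png',np.hstack([cv2.resize(p,(400,436),interpolation=2),cv2.resize(np.clip(q*1.4,0,255).astype('uint8'),(400,436))]))"
```

```text
at 0.06972318314503333 -138.46745320314093 0.15246993883530133
-154.5 -0.033 -0.052 0.01 0 0 0;-0.025 -0.056 -0.00 0 0 0;-0.023 -0.057 -0.00 0 0 0;-0.021 -0.057 -0.00 0 0 0;-0.019 -0.058 -0.00 0 0 0;-0.017 -0.059 -0.00 0 0 0;-0.015 -0.059 -0.00 0 0 0;-0.013 -0.060 -0.00 0 0 0
```

View pics/s3c.png

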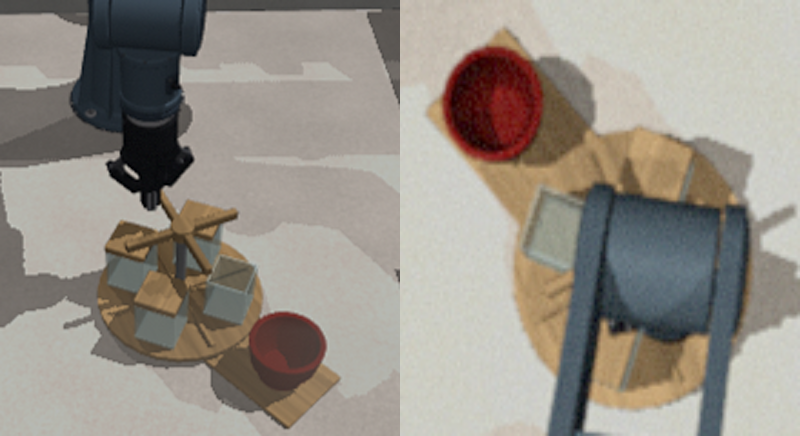

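The left pane shows the star arm tips at (235,213), (128,246) and (207,271). The open jar's rim is at about (232,274), short of the mortar. I'll measure the angle that remains.

```bash
python3 - <<'E'
from h import *
c=np.load('pics/s3.npz'); c={k:c[k] for k in c.files}
s=400/220; f=lambda X,Y,z:ray(c,(X+.5)/s-.5+200,(Y+.5)/s-.5+60,z)[:2]
A=np.array([.531,.0855]); hub=f(182,226,.169); print(hub)
for x,y in((235,213),(128,246),(207,271)):
    d=f(x,y,.160)-A; e=f(x,y,.160)-hub; print(np.hypot(*d),np.degrees(np.arctan2(d[1],d[0])),np.degrees(np.arctan2(e[1],e[0])))
J=np.mean([f(x,y,.097) for x,y in((215,257),(257,263),(250,292),(206,285))],0)-A
print('jar',np.hypot(*J),np.degrees(np.arctan2(J[1],J[0])))
E
```

```text
[0.53378355 0.08455051]
0.08428061102428414 111.73731931521979 113.22198732723322
0.0843593389219138 -67.7697606811591 -69.31074356236724
0.08639843964122414 20.42276822219024 21.69018385787266
jar 0.0800378582743694 66.36151695806446
```

About 23° remain. I'll push 20° and then look.

carry_out(plan="-0.035 -0.07 0 0 0 0;-0.03 -0.07 0 0 0 0;-0.03 -0.07 0 0 0 0;-0.025 -0.075 0 0 0 0;-0.02 -0.075 0 0 0 0;-0.02 -0.075 0 0 0 0;-0.015 -0.075 0 0 0 0;-0.01 -0.06 0 0 0 0")

```text
time_s: 7.63
eef_pos: [0.4659, 0.0597, 0.1524]
eef_rot: [-0.0, 0.992, 0.125, -0.0]
wrist_force: [2.4, -1.2, 0.1]
opening: -0.004
grasp_force: 0.9
```

```bash
python3 arc.py 0.4 1; python3 -c "
from h import *
c=snap('scene','s4'); p=c['pixels'][150:270,240:400,::-1]
cv2.imwrite('pics/s4c.png',cv2.resize(p,None,fx=5,fy=5,interpolation=cv2.INTER_CUBIC))"
```

```text
at 0.06997540531606906 -158.39250998118507 0.15244775302615296
-161.6 -0.002 -0.012 0.01 0 0 0;-0.001 -0.012 0.00 0 0 0;-0.001 -0.012 0.00 0 0 0;-0.001 -0.012 0.00 0 0 0;-0.001 -0.012 0.00 0 0 0;-0.001 -0.012 0.00 0 0 0;-0.001 -0.012 0.00 0 0 0;-0.001 -0.012 0.00 0 0 0
```

View pics/s4c.png

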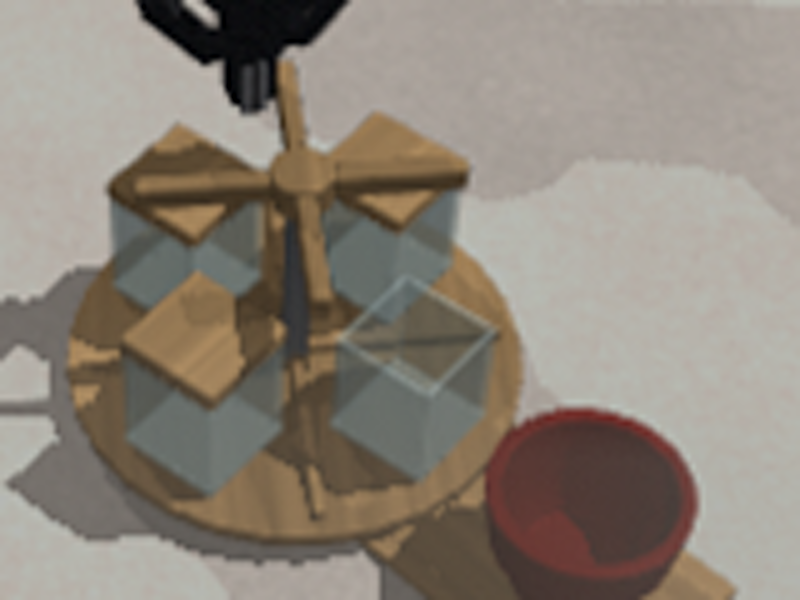

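The scene shows the open jar's rim corners at (405,277), (497,331), (430,396) and (340,338). The star tips are at (468,173), (137,187) and (320,303).

```bash
python3 - <<'E'
from h import *
c=np.load('pics/s4.npz'); c={k:c[k] for k in c.files}
g=lambda s,u,v:lambda X,Y,z:ray(c,(X+.5)/s-.5+u,(Y+.5)/s-.5+v,z)[:2]
f=g(5,240,150); A=np.array([.531,.0855]); an=lambda d:np.round([np.hypot(*d),np.degrees(np.arctan2(d[1],d[0]))],4)
for x,y in((468,172),(137,187),(320,302)): print('tip',an(f(x,y,.160)-A))
C=[f(x,y,.097) for x,y in((405,277),(497,331),(430,396),(340,338))]
print('jar',an(np.mean(C,0)-A),'edges',[an(C[i]-C[(i+1)%4]) for i in range(4)])
f=g(4.2,220,160) # tongue, same fixed camera, first crop
T=[f(702,455,.008),f(583,570,.008)]; print('tongue',an(T[0]-T[1]),an((T[0]+T[1])/2-A), an(f(582,570,.008)-f(400,420,.008)))
print('mortar',an(f(580,373,.075)-A))
E
```

```text
tip [8.70000e-02 9.30677e+01]
tip [ 8.64000e-02 -8.80784e+01]
tip [0.0845 3.3971]
jar [ 0.0805 48.673 ] edges [array([ 6.03000e-02, -1.30634e+02]), array([5.830000e-02, 1.380405e+02]), array([ 0.0597, 47.8161]), array([  0.0567, -41.3784])]
tongue [1.175000e-01 1.334093e+02] [ 0.2707 42.6785] [ 0.1504 42.6036]
mortar [ 0.2019 45.0759]
```

The jar is at about 48.2° and the tongue at about 43.2°, so 5° remain, or about 6.1 mm at the finger.

carry_out(plan="-0.003 -0.025 0 0 0 0;-0.003 -0.025 0 0 0 0;-0.002 -0.025 0 0 0 0;-0.002 -0.025 0 0 0 0;0 -0.025 0 0 0 0;0 -0.02 0 0 0 0;0 0 0 0 0 0;0 0 0 0 0 0")

```text
time_s: 8.35
eef_pos: [0.4643, 0.0651, 0.1524]
eef_rot: [-0.0, 0.992, 0.125, -0.0]
wrist_force: [0.3, -1.5, -0.9]
opening: -0.002
grasp_force: 0.4
```

carry_out(plan="0 0.04 0 0 0 0;0 0.04 0 0 0 0;0 0.04 0 0 0 0;0 0.05 0 0 0 0;0 0.05 0 0 0 0;0 0.05 0 0 0 0;0 0 -0.2 0 0 0;0 0 -0.3 0 0 0")

```text
time_s: 9.02
eef_pos: [0.4662, 0.0544, 0.172]
eef_rot: [-0.0, 0.992, 0.125, -0.001]
wrist_force: [-0.2, 0.8, 0.3]
opening: 0.003
grasp_force: 0.0
```

carry_out(plan="0 0 -0.5 0 0 0;0 0 -0.5 0 0 0;0 0 -0.5 0 0 0;0 0.5 0 0 0 0;0 0.8 0 0 0 0;0 0.8 0 0 0 0;0 0.8 0 0 0 0;0 0.8 0 0 0 0")

```text
time_s: 9.68
eef_pos: [0.5042, -0.0904, 0.2334]
eef_rot: [0.0, 0.992, 0.125, 0.0]
wrist_force: [0.4, 0.5, -0.6]
opening: 0.006
grasp_force: 0.0
```

carry_out(plan="0 0.8 0 0 0 0;0 0.8 0 0 0 0;0 0.8 0 0 0 0;0 0.5 0 0 0 0;0 0 0 0 0 0;0 0 0 0 0 0;0 0 0 0 0 0;0 0 0 0 0 0")

```text
time_s: 10.35
eef_pos: [0.5325, -0.2001, 0.2326]
eef_rot: [-0.0, 0.992, 0.126, -0.0]
wrist_force: [0.2, -0.3, 0.5]
opening: -0.0
grasp_force: 0.0
```

```bash
python3 -c "
from h import *
c=snap('scene','s5'); t=snap('top','t5')
p=c['pixels'][150:270,240:400,::-1]; q=np.clip(t['pixels'][155:285,175:315,::-1]*1.5,0,255).astype('uint8')
cv2.imwrite('pics/s5c.png',cv2.resize(p,None,fx=5,fy=5,interpolation=cv2.INTER_CUBIC))
cv2.imwrite('pics/t5c.png',cv2.resize(q,None,fx=4.5,fy=4.5,interpolation=cv2.INTER_CUBIC))
print(ctrl.get_obs()['eef_pos'])"
```

```text
[ 0.53260641 -0.2001539   0.23275153]
```

View pics/t5c.png

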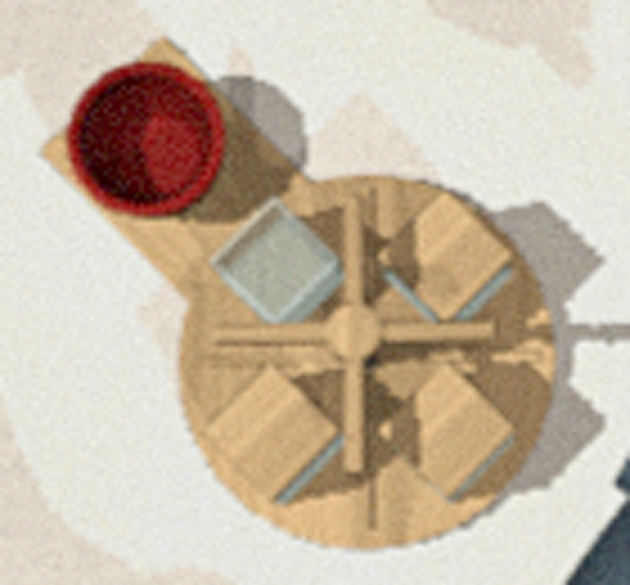

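View pics/s5c.png

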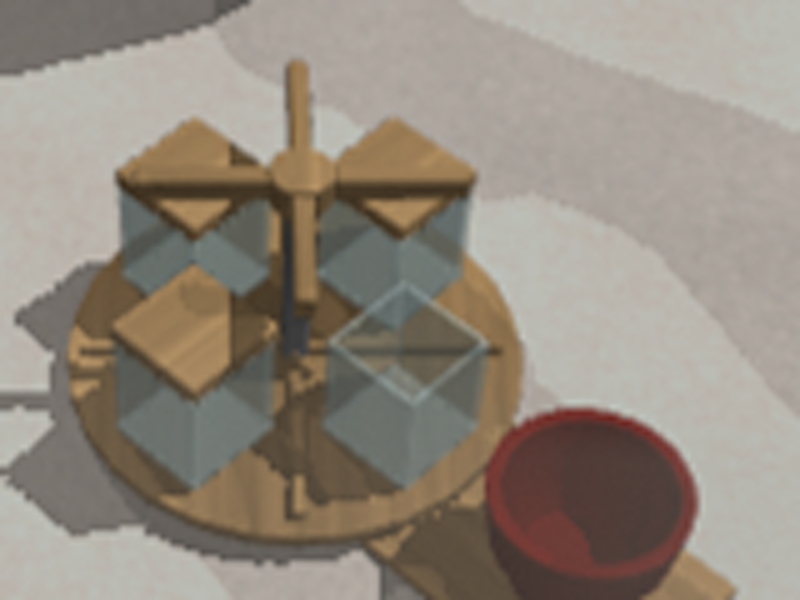

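With the arm clear, the top view shows the star tips at (353,197), (495,330), (354,472) and (217,336), and the jar's rim at (276,200), (342,264), (280,323) and (212,262). In the scene view, the rim is at (406,283), (489,344), (413,404) and (330,343).

```bash
python3 - <<'E'
from h import *
an=lambda d:np.round([np.hypot(*d)*1000,np.degrees(np.arctan2(d[1],d[0]))],1)
A=np.array([.531,.0855])
for n,s,u,v,tips,rim,Tg,z in (('t5',4.5,175,155,((353,197),(495,330),(354,472),(217,336)),((276,200),(342,264),(280,323),(212,262)),((165,37),(42,153)),.166),
  ('s5',5,240,150,((297,63),(475,180),(306,303),(120,180)),((406,283),(489,344),(413,404),(330,343)),None,.163)):
    c=np.load(f'pics/{n}.npz'); c={k:c[k] for k in c.files}
    f=lambda X,Y,z:ray(c,(X+.5)/s-.5+u,(Y+.5)/s-.5+v,z)[:2]
    t=[f(x,y,z) for x,y in tips]; print(n,'arms',an(t[0]-t[2]),an(t[3]-t[1]),'mid',np.mean(t,0))
    C=[f(x,y,.097) for x,y in rim]; print('jar',an(np.mean(C,0)-A),'edges',[an(C[i]-C[(i+1)%4]) for i in range(4)])
    if Tg: T=[f(x,y,.008) for x,y in Tg]; print('tongue',an((T[0]+T[1])/2-A))
# tongue side edges by line fit in the top view: tan vs grey table
c=np.load('pics/t5.npz'); c={k:c[k] for k in c.files}
g=cv2.cvtColor(c['pixels'],cv2.COLOR_RGB2HSV)
m=((g[...,0]>8)&(g[...,0]<25)&(g[...,1]>70)).astype('uint8')
P=[]
# lower-left edge: first tan pixel in each row between corner and tray
for v in range(192,218):
    u=np.flatnonzero(m[v,180:225]); 
    if len(u): P.append(ray(c,180+u[0]-.5,v,.008)[:2])
P=np.array(P,np.float32); vx,vy,x0,y0=cv2.fitLine(P,cv2.DIST_HUBER,0,.01,.01).ravel()
n=np.array([-vy,vx]); print('edge',np.degrees(np.arctan(vy/vx)),'dist of axis',(A-[x0,y0])@n,len(P))
E
```

```text
t5 arms [172.7  -0.8] [173.3  89.7] mid [0.53026518 0.08525225]
jar [78.2 43.3] edges [array([61.5, 44.2]), array([ 56.1, -47.4]), array([  60.8, -133.3]), array([ 58.7, 133.4])]
tongue [267.6  43.2]
s5 arms [174.6 179. ] [184.7 -91.1] mid [0.53231099 0.08371628]
jar [80.8 43.5] edges [array([  59.6, -137.3]), array([ 58.5, 132.6]), array([58.2, 44.1]), array([ 59.9, -46.1])]
edge 43.80104 dist of axis -0.05646785641048059 26
```

Both views agree: the jar is at about 43.5° and the tongue at 43.2–43.8°. The arm is clear, so I'll hand in.

```bash
python3 -c "
from bench import ctrl
print(ctrl.hand_in())"
```

```text
the job is handed in; nothing more can be done
None
```

I turned the carousel by its star handle until the open jar stood beside the mortar. It is centred on the tongue's middle line to within about 0.5° by both cameras; the arm backed clear and the job is handed in, with no verdict returned.

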